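# Close a sample case: fold the retainer flap, then the cover

## Robot

A 6-joint arm with a two-finger parallel gripper is mounted at the origin on the work surface. World frame = base frame: x ahead of the robot, y to its left, z up, the work surface at z = 0. Lengths are in m, angles in degrees, forces in N, time in s.
With the tool pointing down it reaches from about 0.425 to 0.95 m from the base axis. Payload 14.7 kg.
Tool frame: the origin (TCP) lies on the centre line of the jaws, within the pads' length; the fingertips stand 25 mm ahead of it and the grasp point (between the pads) lies 6 mm ahead of it (manip.finger_overhang is the distance from the TCP to the fingertips, in m); z points along the fingers, y is the direction in which the jaws open and shut (so a half turn about z gives the same grasp; the last joint's range is limited). The gripper opens to 85 mm and grips with 20 to 120 N. Pads are 22 mm wide; open, the fingers measure 114 mm over their backs; the gripper's body (76 mm by 85 mm) begins 54 mm behind the grasp point. The pads swing forward as they close: fully open they stand 13 mm farther back than shut.
Start: joints at [-69.591, 27.513, 91.461, -0, 61.026, -2.67], TCP at [0.255, -0.598, 0.256] pointing down, gripper open.
Joint ranges: [-157.49, 157.49], [-46.99, 117.5], [13.45, 153.17], [-89.5, 269.5], [5.16, 153.95], [-167.48, 167.48]. Speed limits (degrees/s): [108.29, 108.29, 136.94, 172.46, 172.46, 172.46].

## Interface

Orientations are given as [roll, pitch, yaw] about the fixed x, y, z axes, in that order (R = Rz(yaw) Ry(pitch) Rx(roll)).
In Python, from bench import manip, cams gives the robot as it stands. The module is installed in compiled form; this text tells all that it offers.
- The arm moves only by the shell command python3 -m jog 'ROWS'. ROWS is JSON, a list of rows, each a list of 3 entries, a list of its own where there are three numbers: the shift along the tool's x, y, z in mm, then the turn, a rotation vector about the tool's x, y, z in degrees, then the finger opening in mm, from 0 to 85.4. A call has 1 to 10 rows; each row shifts and turns the commanded pose from where the row before left it, along the tool's axes as they then stand; what a row does not reach is not made up. A row lasts 1/8 s, in which the tool goes at most 62.5 mm and 10.7 degrees, less where a joint would pass 70% of its speed; a pose out of reach is approached as far as the arm can. A call with a gripper value outside its range is refused whole. The fingers move at their own pace and stop on an object; the grip force is fixed at half the most. Time passes only in rows, so rows that do not move let the fingers close. It gives the time, the measured TCP pose, the force and the opening at its end, in the units of the state.
- manip.state(): the state, without advancing time (a new reading comes with each control period).
- cams.snapshot(name): name is "scene" or "top" or "wrist"; returns the picture (384x512x3 uint8, red, green, blue); there is no depth.
- cams.get_calibration(name): a dict with "intrinsics" (3x3 intrinsics, pixels), "extrinsics" (4x4, takes a point from world to camera coordinates). Camera axes: x right, y down, z forward; pixel columns grow to the right and rows downward; lengths in m; the calibration is good to about 2 mm. A picture is of the moment at which its call begins: read the wrist's pose just before it. get_calibration takes no time and is no camera call; for the wrist camera it gives the pose at the moment of the call.
- manip.sign_off(): hands the job in, once; it reports no verdict.
The state is a dict: "t": time; "qpos": joint angles; "joint_velocities": joint speeds; "joint_efforts": joint torques, N m; "ee_pos": TCP position; "tool_rot": TCP orientation; "wrist_force": force on the tool from outside, world axes, zero at the start; "ft_torque": the same for the moment, N m; "grip_width": finger opening in m.
Only numpy, scipy, OpenCV 4.12 (cv2) and the standard library are available. Lean on these libraries where they do the work, as an engineer would, in place of code of your own. Each camera call takes 0.05 s, during which the arm holds its last target.

## Task

Get the open sample case ready for storage: with the fingertips push the upright metal retainer flap right down over the vials, and only then swing the hinged white cover over it and press it fully shut. Push gently: grip nothing, do not slam the cover, do not shove or lift the case, leave the bottle, the jar and the carton alone, and finish with the hand clear.

Things in the scene. Friction and masses are not known exactly. Their poses are not given: they have to be found in the camera images.
- case: Grey plastic sample case, loose, about 2.6 kg, holding a black rack of blue-capped vials (tops at 64 mm). Tub 220 mm along its own x, 200 mm along its y, 90 mm high, walls 6 mm. Origin: centre of its underside, on the bench; z up. Retainer flap on its -y side, cover on its +y side; both hinges run along the case's x. Turned up to 0.55 rad from the world axes.
- flap (a joint): Angle of the metal retainer flap (rad): 0 = folded flat, level over the vials; about 1.57 = upright; stop at 1.8. It starts standing, between 1.35 and 1.7. Stiff hinge: it stays where it is left (about 1 N at its edge moves it). From upright it folds towards the case's +y.
- flap_hinge_line (a point): Middle of the flap's hinge line: in the case's frame x 0, y -90 mm, z 72 mm (inside the tub, 18 mm below its rim). The flap is a plate 4 mm thick, centred on the hinge line, 160 mm wide (along x) for 100 mm from the hinge, then a tab 70 mm wide to 120 mm from the hinge.
- flap_edge (a point): Middle of the free edge of the flap (end of the tab), 120 mm from the flap's hinge line.
- cover (a joint): Angle of the hinged white plastic cover, a grey panel inset in its outer face (rad): 0 = shut, lying on the tub's rim; about 1.57 = upright; stop at 2.05. It starts open, leaning outwards, between 1.7 and 1.95. Stiff hinge: it stays where it is left and does not fall (up to about 3 N at its free edge moves it), so it must be pressed all the way. It closes from the case's +y side towards -y.
- cover_hinge_line (a point): Middle of the cover's hinge line: in the case's frame x 0, y +100 mm, z 90 mm. The cover is a plate 220 mm along x, 200 mm from hinge to free edge, 10 mm thick; its outer face lies 10 mm from the hinge plane (100 mm above the bench when shut).
- cover_edge (a point): Middle of the free edge of the cover, 200 mm from the cover's hinge line, half-way through its thickness.
- bottle: White plastic bottle with a blue cap, 44 mm across, 95 mm tall, loose, standing beside the case; to be left alone. Origin: centre of its underside.
- jar: White plastic jar with a blue lid, 54 mm across, 65 mm tall, loose, standing beside the case; to be left alone. Origin: centre of its underside.
- carton: Small cardboard carton, 60 x 80 x 35 mm, loose, lying beside the case; to be left alone. Origin: centre of its underside.

How it is judged:
By the outcome, as a careful person would: the job done as asked, in the order asked, and still so for the second after the job is handed in, with the robot touching nothing.
It also fails if it takes over 61 s, if anything falls off the work surface, if the arm or the gripper's body presses on something with over 40 N, if the wrist force passes 120 N, or if a joint passes its speed limit or range.

## Working session

There is one attempt and no reset: what is moved stays moved. The work goes in short steps, Python scripts to look and compute and a shell command to move; the robot and the scene stay as the last step left them, time stands still between calls to the robot, and variables do not carry over. Pictures are saved under pics/ and viewed, and the job is handed in when it is done.

```bash
mkdir -p pics; python3 - <<'E'
from bench import manip,cams
import cv2
s=manip.state();print(s)
for n in("scene","top","wrist"):
    im=cams.snapshot(n);cv2.imwrite(f"pics/{n}0.png",im[:,:,::-1])
    c=cams.get_calibration(n);print(n,c)
E
```

```text
{'t': 0.0, 'qpos': array([-6.95925502e+01,  2.75507541e+01,  9.14937601e+01, -5.85364655e-04,
        6.10272073e+01, -2.67050583e+00]), 'joint_velocities': array([-0.02464664, -0.1120717 ,  0.03394409, -0.06453752, -0.12995764,
        0.00714795]), 'joint_efforts': array([ 6.81949547e-03, -9.50624371e+01, -4.30195642e+01,  6.76227446e-04,
        1.20343358e-02,  6.13815951e-05]), 'ee_pos': array([ 0.25466394, -0.59761145,  0.25566214]), 'tool_rot': array([-1.79928333e+02, -2.83046882e-03,  2.30782377e+01]), 'wrist_force': array([ 0.32891347, -0.87540462, -0.75536672]), 'ft_torque': array([-0.03184378,  0.03022967,  0.01062813]), 'grip_width': 0.08512242025441087}
scene {'intrinsics': array([[489.96134422,   0.        , 257.23506914],
       [  0.        , 489.96134422, 205.43884131],
       [  0.        ,   0.        ,   1.        ]]), 'extrinsics': array([[ 0.66361175,  0.74791931,  0.01536682, -0.37588241],
       [ 0.43633696, -0.37030297, -0.82005229, -0.20031702],
       [-0.60764257,  0.55090145, -0.57208225,  1.61584866],
       [ 0.        ,  0.        ,  0.        ,  1.  
[... 180 characters left out ...]
]]), 'extrinsics': array([[ 0.01251747, -0.99990521, -0.00573419, -0.02844957],
       [-0.99353251, -0.01179004, -0.11293427,  0.6085441 ],
       [ 0.11285596,  0.00711076, -0.99358591,  0.87889583],
       [ 0.        ,  0.        ,  0.        ,  1.        ]])}
wrist {'intrinsics': array([[326.32860362,   0.        , 257.77847003],
       [  0.        , 326.32860362, 197.56478612],
       [  0.        ,   0.        ,   1.        ]]), 'extrinsics': array([[ 0.39118117, -0.92031263, -0.00139694, -0.64986245],
       [-0.87255017, -0.37136141,  0.31740653, -0.04144927],
       [-0.29263201, -0.12294456, -0.94828853,  0.38288292],
       [ 0.        ,  0.        ,  0.        ,  1.        ]])}
```

View pics/scene0.png

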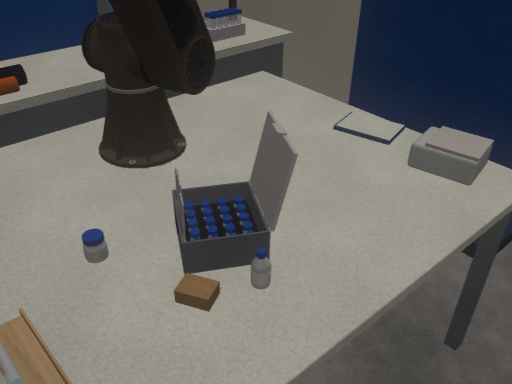

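View pics/top0.png

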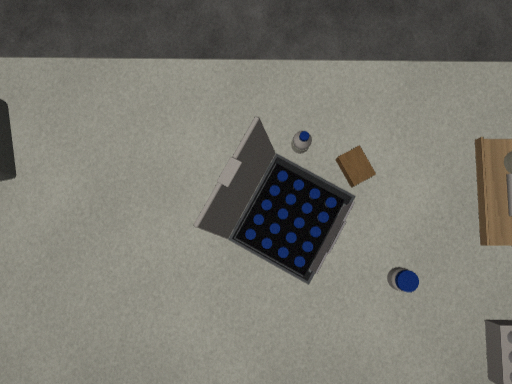

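View pics/wrist0.png

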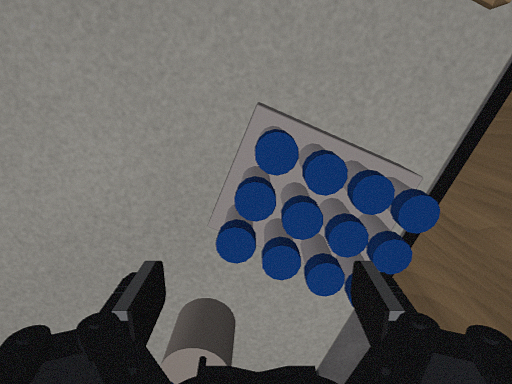

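Top view: the case lies around (293,218), with the cover leaning out on the left (+y) and the flap on the right. The bottle is at (303,141), the carton at (356,166) and the jar at (405,280). I'll enlarge it.

```bash
python3 - <<'E'
import cv2
t=cv2.imread("pics/top0.png")[105:295,185:375];cv2.imwrite("pics/top0c.png",cv2.resize(t,None,fx=3.15,fy=3.15,interpolation=cv2.INTER_CUBIC))
t=cv2.imread("pics/scene0.png")[105:275,150:310];cv2.imwrite("pics/scene0c.png",cv2.resize(t,None,fx=3.5,fy=3.5,interpolation=cv2.INTER_CUBIC))
E
```

```text
(no output)
```

View pics/top0c.png

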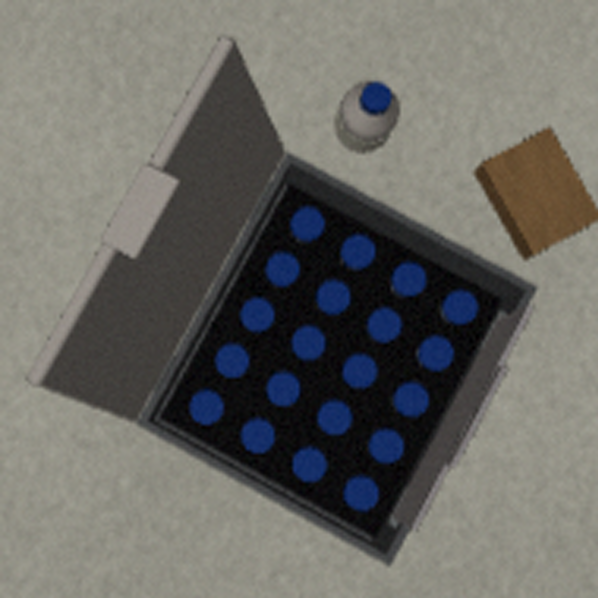

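View pics/scene0c.png

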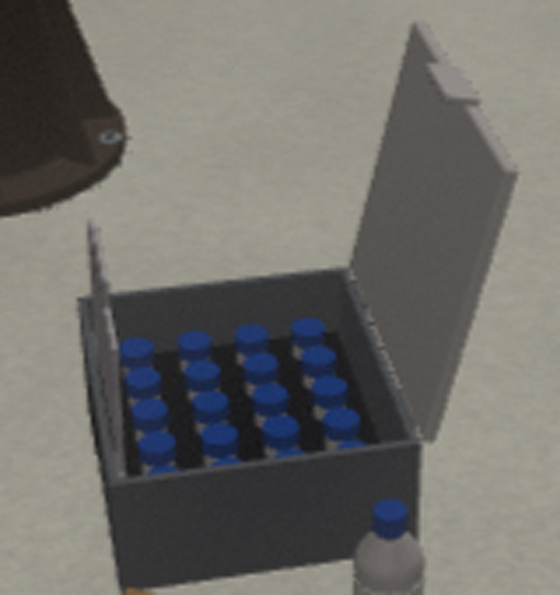

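```bash
cat > geo.py <<'E'
import numpy as np
C={"top":(np.array([[387.32505403,0,252.56670898],[0,387.32505403,191.19026046],[0,0,1]]),np.array([[0.01251747,-0.99990521,-0.00573419,-0.02844957],[-0.99353251,-0.01179004,-0.11293427,0.6085441],[0.11285596,0.00711076,-0.99358591,0.87889583]])),
"scene":(np.array([[489.96134422,0,257.23506914],[0,489.96134422,205.43884131],[0,0,1]]),np.array([[0.66361175,0.74791931,0.01536682,-0.37588241],[0.43633696,-0.37030297,-0.82005229,-0.20031702],[-0.60764257,0.55090145,-0.57208225,1.61584866]]))}
def proj(n,P):
    K,E=C[n];q=K@(E@np.append(P,1));return q[:2]/q[2]
def tri(a,b):
    A=[]
    for n,u in(("top",a),("scene",b)):
        K,E=C[n];M=K@E;A+=[u[0]*M[2]-M[0],u[1]*M[2]-M[1]]
    A=np.array(A);return np.linalg.lstsq(A[:,:3],-A[:,3],rcond=None)[0]
def crop(n,u): # first crops
    s,o=((3.15,(185,105)) if n=="top" else (3.5,(150,105)))
    return (np.array(u)+.5)/s-.5+np.array(o)
def w(case,P):
    x,y,t=case;c,s=np.cos(t),np.sin(t);return np.array([x+c*P[0]-s*P[1],y+s*P[0]+c*P[1],P[2]])
def cov(x,r,h,a): return np.array([x,.1-r*np.cos(a)+h*np.sin(a),.09+r*np.sin(a)+h*np.cos(a)])
def flap(x,r,h,a): return np.array([x,-.09+r*np.cos(a)-h*np.sin(a),.072+r*np.sin(a)+h*np.cos(a)])
E
python3 - <<'E'
from geo import *
from scipy.optimize import least_squares
# (cam, crop px, func of (fa,ca))
O=[("top",(537,288),lambda f,c:np.array([.11,-.1,.09])),("top",(390,563),lambda f,c:np.array([-.11,-.1,.09])),("top",(140,418),lambda f,c:np.array([-.11,.1,.09])),("top",(287,155),lambda f,c:np.array([.11,.1,.09])),
("scene",(80,298),lambda f,c:np.array([-.11,-.1,.09])),("scene",(118,482),lambda f,c:np.array([.11,-.1,.09])),("scene",(420,443),lambda f,c:np.array([.11,.1,.09])),("scene",(348,268),lambda f,c:np.array([-.11,.1,.09])),
("scene",(417,22),lambda f,c:cov(-.11,.2,0.005,c)),("scene",(513,177),lambda f,c:cov(.11,.2,.005,c)),
("top",(229,38),lambda f,c:cov(.11,.2,.005,c)),("top",(36,382),lambda f,c:cov(-.11,.2,.005,c)),
("top",(505,369),lambda f,c:flap(.035,.12,0,f)),("top",(450,467),lambda f,c:flap(-.035,.12,0,f)),("scene",(91,222),lambda f,c:flap(-.035,.12,0,f))]
def r(p): return np.concatenate([proj(n,w(p[:3],g(p[3],p[4])))-crop(n,u) for n,u,g in O])
s=least_squares(r,[.55,-.1,-.49,1.5,1.8],loss='soft_l1');print(s.x);print(s.fun.reshape(-1,2).round(1))
for k,(a,b) in {"++":((287,155),(420,443)),"+-":((537,288),(118,482)),"--":((390,563),(80,298)),"-+":((140,418),(348,268)),"cov+":((229,38),(513,177)),"cov-":((36,382),(417,22))}.items(): print(k,tri(crop("top",a),crop("scene",b)).round(4))
for k,a in {"bottle":(376,97)}.items(): print(k)
for n,px,z in (("bottle",(304,136),.095),("jar",(407,281),.065),("carton",(356,163),.035)):
    K,E=C["top"];d=E[:,:3].T@np.linalg.solve(K,[*px,1]);o=-E[:,:3].T@E[:,3];print(n,o+d*(z-o[2])/d[2])
E
```

```text
[ 0.54684384 -0.10894889 -0.49435766  1.5494144   1.78716562]
[[ 0.6 -0.8]
 [ 0.2  0.8]
 [-1.3  1.4]
 [ 0.4 -1.7]
 [-0.5 -2.1]
 [-2.1 -0.9]
 [ 0.7 -1.6]
 [ 0.1 -2.1]
 [ 0.3 -2.7]
 [-0.4 -3.8]
 [ 0.9 -1.3]
 [-0.8 -0. ]
 [ 0.7 -1.3]
 [ 1.3 -0.3]
 [ 1.1 -1. ]]
++ [ 0.6886 -0.0726  0.0837]
+- [ 0.5966 -0.2464  0.0865]
-- [ 0.4036 -0.1449  0.0843]
-+ [0.5003 0.0286 0.0861]
cov+ [ 0.7143 -0.0296  0.2752]
cov- [0.5201 0.0729 0.2774]
bottle
bottle [ 0.72745639 -0.13485095  0.095     ]
jar [ 0.40924078 -0.36579286  0.065     ]
carton [ 0.67899005 -0.26555337  0.035     ]
```

```bash
python3 -c "
from bench import manip;print(manip.finger_overhang)"; python3 -m jog '[[[43,-30,0],[0,0,0],0],[[43,-30,0],[0,0,0],0],[[43,-30,0],[0,0,0],0],[[43,-30,0],[0,0,0],0],[[43,-30,0],[0,0,0],0],[[43,-30,0],[0,0,0],0],[[43,-30,0],[0,0,0],0],[[42,-32,0],[0,0,0],0],[[0,0,0],[0,0,0],0]]'
```

```text
0.025
t: 1.27
ee_pos: [0.4767, -0.238, 0.2562]
tool_rot: [-180.0, -0.0, 23.3]
wrist_force: [-0.4, -0.6, -0.2]
grip_width: 0.0001
```

```bash
python3 -m jog '[[[0,0,0],[0,0,9],0],[[0,0,0],[0,0,9],0],[[0,0,0],[0,0,9],0],[[0,0,0],[0,0,9],0],[[0,0,0],[0,0,9],0],[[0,0,0],[0,0,6.4],0],[[0,0,0],[0,0,0],0]]'; python3 - <<'E'
from bench import manip,cams
import cv2
s=manip.state();print(s['qpos'],s['ee_pos'],s['tool_rot'],s['wrist_force'])
for n in("scene","top"):
    im=cams.snapshot(n);cv2.imwrite(f"pics/{n}1.png",cv2.resize(im[80:320,100:420,::-1],None,fx=2.4,fy=2.4,interpolation=cv2.INTER_CUBIC))
E
```

```text
t: 2.15
ee_pos: [0.4751, -0.2416, 0.2562]
tool_rot: [180.0, 0.0, -28.3]
wrist_force: [0.2, -0.0, 0.5]
grip_width: 0.0002
[-3.02031408e+01  1.81918765e+01  1.06798570e+02 -1.25772002e-02
  5.50201603e+01  8.81287830e+01] [ 0.47508795 -0.24155539  0.25621079] [ 1.79990048e+02  1.09377908e-02 -2.83247135e+01] [ 0.21538133 -0.02940995  0.52696488]
```

View pics/scene1.png

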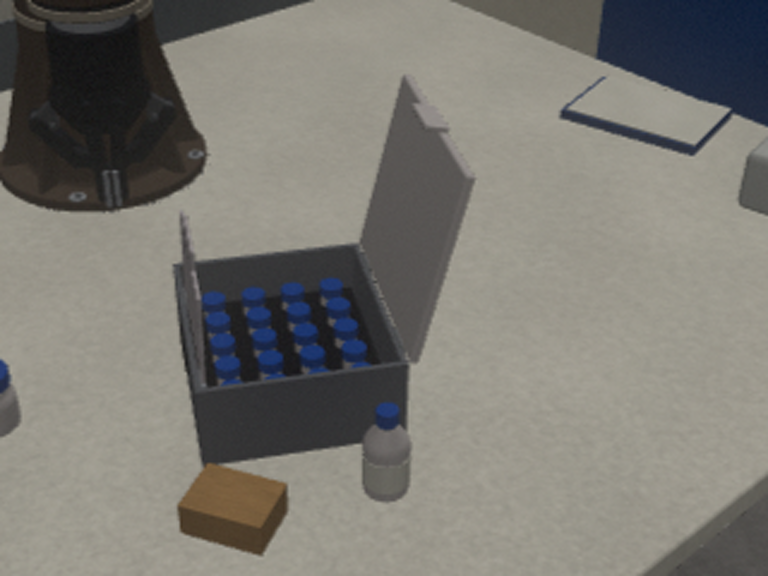

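View pics/top1.png

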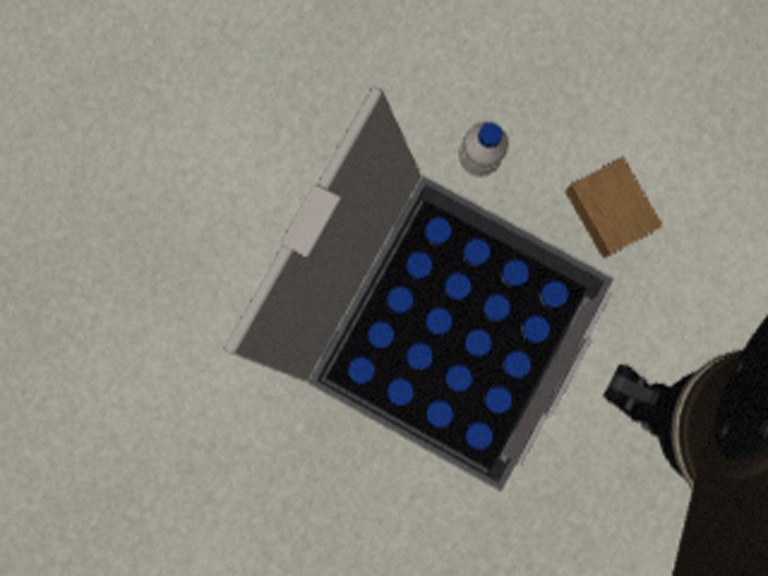

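```bash
python3 - <<'E'
from geo import *
p=np.array([.4751,-.2416,.2562])
for z in(.2562,.231,.20):
    q=p.copy();q[2]=z
    for n in("top","scene"): print(z,n,proj(n,q),((proj(n,q)-[100,80])*2.4).round())
from bench import cams;import cv2
for n,a in(("top",(330,200)),("scene",(100,100))):
    im=cams.snapshot(n);x,y=a;cv2.imwrite(f"pics/{n}1t.png",cv2.resize(im[y:y+90,x:x+120,::-1],None,fx=5,fy=5,interpolation=cv2.INTER_CUBIC))
    print(n,((proj(n,p-[0,0,.025])-a)*5))
E
```

```text
0.2562 top [377.20319204 254.44140695] [665. 419.]
0.2562 scene [146.21029022 152.28149552] [111. 173.]
0.231 top [372.83298889 253.75494531] [655. 417.]
0.231 scene [147.5388893  162.53807065] [114. 198.]
0.2 top [367.8670048  252.97489975] [643. 415.]
0.2 scene [149.12460614 174.77955429] [118. 227.]
top [214.33222082 268.80100195]
scene [237.64243446 312.28882858]
```

View pics/top1t.png

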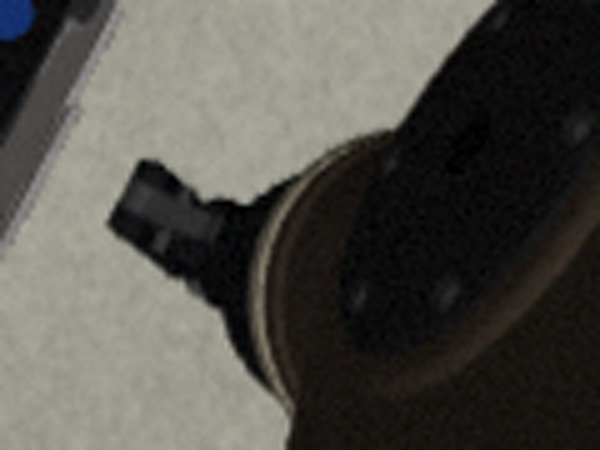

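View pics/scene1t.png

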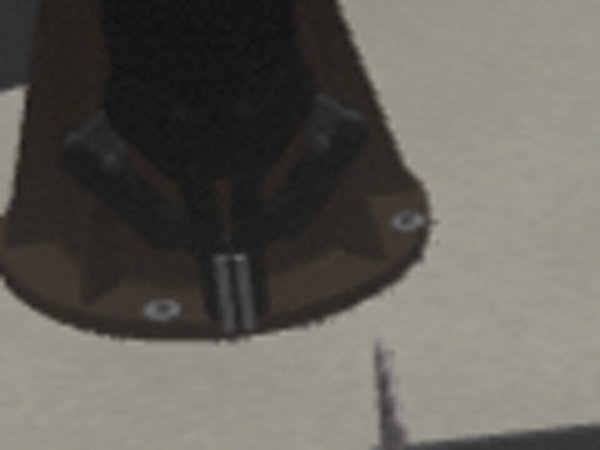

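```bash
python3 -m jog '[[[0,0,27],[0,0,0],0],[[0,0,27],[0,0,0],0],[[0,-20,0],[0,0,0],0],[[0,-18,0],[0,0,0],0],[[0,0,0],[0,0,0],0]]'; python3 - <<'E'
import numpy as np
from geo import flap
prev=None
for a in np.arange(1.55,-.01,-.1):
    p=flap(0,.105,.002,a); q=np.array([p[1]-.0145,p[2]+.025])*1000
    print(round(a,2),q.round(1),None if prev is None else (q-prev).round(1));prev=q
E
```

```text
t: 2.98
ee_pos: [0.4943, -0.2065, 0.2026]
tool_rot: [-180.0, -0.0, -28.2]
wrist_force: [0.4, 0.1, 0.4]
grip_width: 0.0002
1.55 [-104.3  202. ] None
1.45 [-93.8 201.5] [10.5 -0.5]
1.35 [-83.5 199.9] [10.4 -1.6]
1.25 [-73.3 197.3] [10.2 -2.6]
1.15 [-63.4 193.7] [ 9.9 -3.6]
1.05 [-54.  189.1] [ 9.4 -4.6]
0.95 [-45.1 183.6] [ 8.9 -5.5]
0.85 [-36.7 177.2] [ 8.3 -6.4]
0.75 [-29. 170.] [ 7.7 -7.2]
0.65 [-22.1 162.1] [ 6.9 -7.9]
0.55 [-16.  153.6] [ 6.1 -8.5]
0.45 [-10.8 144.5] [ 5.2 -9.1]
0.35 [ -6.6 134.9] [ 4.3 -9.6]
0.25 [ -3.3 124.9] [  3.3 -10. ]
0.15 [ -1.  114.7] [  2.3 -10.2]
0.05 [  0.3 104.2] [  1.2 -10.4]
```

```bash
python3 -m jog '[[[0,-4,0],[0,0,0],0],[[0,-5,0],[0,0,0],0],[[0,-6,0.5],[0,0,0],0],[[0,-6,0.5],[0,0,0],0],[[0,-6,1],[0,0,0],0],[[0,-5,1.3],[0,0,0],0],[[0,-5,1.3],[0,0,0],0],[[0,-5,1.8],[0,0,0],0],[[0,-5,1.8],[0,0,0],0]]';  python3 - <<'E'
from bench import cams;import cv2
for n in("top","scene"):
    im=cams.snapshot(n);cv2.imwrite(f"pics/{n}2.png",cv2.resize(im[110:290,140:380,::-1],None,fx=3,fy=3,interpolation=cv2.INTER_CUBIC))
E
```

```text
t: 4.1
ee_pos: [0.516, -0.1657, 0.1939]
tool_rot: [-180.0, 0.0, -28.3]
wrist_force: [-0.4, -1.6, 0.5]
grip_width: 0.0003
```

View pics/scene2.png

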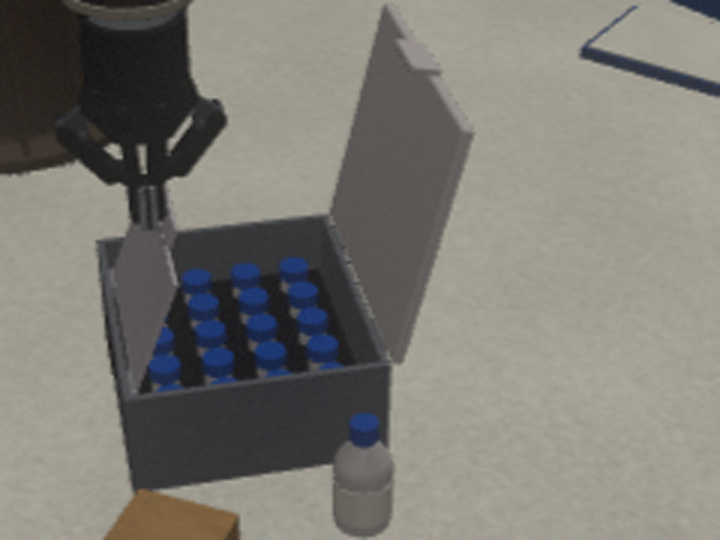

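The flap is folding inward under the fingertips (about (145,215)) with about 1.6 N, so I'll continue along the arc.

```bash
python3 -m jog '[[[0,-5,2.3],[0,0,0],0],[[0,-5,2.3],[0,0,0],0],[[0,-4.5,2.7],[0,0,0],0],[[0,-4.5,2.8],[0,0,0],0],[[0,-4.2,3.2],[0,0,0],0],[[0,-4.1,3.2],[0,0,0],0],[[0,-3.8,3.6],[0,0,0],0],[[0,-3.8,3.6],[0,0,0],0],[[0,-3.5,4],[0,0,0],0],[[0,-3.4,3.9],[0,0,0],0]]'
```

```text
t: 5.45
ee_pos: [0.5358, -0.1291, 0.1622]
tool_rot: [-180.0, -0.0, -28.3]
wrist_force: [-0.2, -1.3, 0.1]
grip_width: -0.0003
```

```bash
python3 -m jog '[[[0,-3,4.2],[0,0,0],0],[[0,-3,4.3],[0,0,0],0],[[0,-2.6,4.5],[0,0,0],0],[[0,-2.6,4.5],[0,0,0],0],[[0,-2.1,4.8],[0,0,0],0],[[0,-2.1,4.8],[0,0,0],0],[[0,-1.7,5],[0,0,0],0],[[0,-1.6,5],[0,0,0],0],[[0,-1.2,5.1],[0,0,0],0],[[0,0,0],[0,0,0],0]]'
```

```text
t: 6.7
ee_pos: [0.5449, -0.1116, 0.1199]
tool_rot: [180.0, 0.0, -28.3]
wrist_force: [0.2, -0.0, 0.5]
grip_width: -0.0002
```

```bash
python3 -m jog '[[[0,-1,4],[0,0,0],0],[[0,-0.6,4],[0,0,0],0],[[0,-0.5,4],[0,0,0],0],[[0,0,3],[0,0,0],0],[[0,0,2],[0,0,0],0],[[0,0,0],[0,0,0],0]]'
```

```text
t: 7.45
ee_pos: [0.546, -0.1099, 0.1031]
tool_rot: [180.0, 0.0, -28.3]
wrist_force: [0.3, 0.2, -0.6]
grip_width: 0.0001
```

```bash
python3 -m jog '[[[0,0,1.5],[0,0,0],0],[[0,0,1.5],[0,0,0],0],[[0,0,0],[0,0,0],0]]'
```

```text
t: 7.82
ee_pos: [0.546, -0.1099, 0.1002]
tool_rot: [180.0, 0.0, -28.3]
wrist_force: [0.6, 0.2, -0.7]
grip_width: 0.0002
```

```bash
python3 -m jog '[[[0,0,1],[0,0,0],0],[[0,0,0],[0,0,0],0]]'; python3 -m jog '[[[0,0,1],[0,0,0],0],[[0,0,0],[0,0,0],0]]';python3 - <<'E'
from bench import cams;import cv2
for n in("scene","top"):
    im=cams.snapshot(n);cv2.imwrite(f"pics/{n}3.png",cv2.resize(im[110:290,140:380,::-1],None,fx=3,fy=3,interpolation=cv2.INTER_CUBIC))
E
```

```text
t: 8.07
ee_pos: [0.5461, -0.1099, 0.0992]
tool_rot: [180.0, 0.0, -28.3]
wrist_force: [0.1, 0.3, 1.0]
grip_width: -0.0002
t: 8.32
ee_pos: [0.5462, -0.1099, 0.0988]
tool_rot: [-180.0, -0.0, -28.3]
wrist_force: [-3.2, 1.1, 11.4]
grip_width: 0.0001
```

View pics/scene3.png

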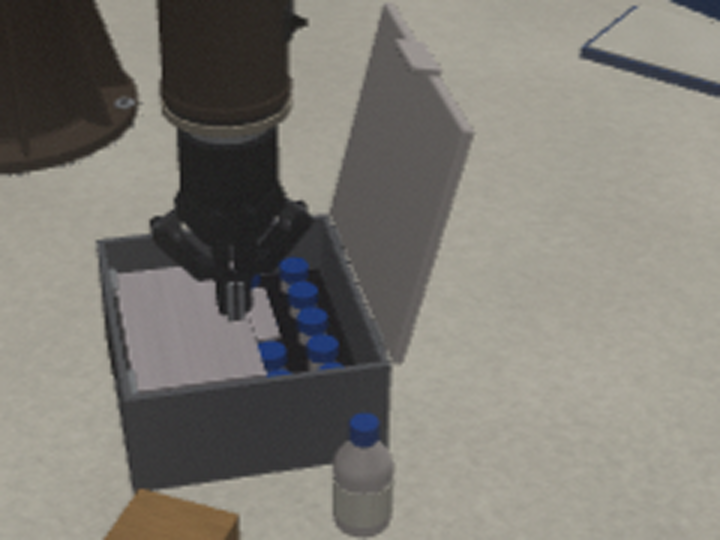

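The flap is flat: at the hard stop the tip is at z 73.8 mm against 74 expected, with 11 N. Next I lift off and go over to the outer side of the cover.

```bash
python3 -m jog '[[[0,0,-20],[0,0,0],0],[[0,0,-50],[0,0,0],0],[[0,0,-50],[0,0,0],0],[[0,0,-50],[0,0,0],0],[[0,0,-50],[0,0,0],0],[[0,0,-50],[0,0,0],0],[[0,0,0],[0,0,0],0]]'; python3 - <<'E'
from bench import cams,manip;import cv2
print(manip.state()['ee_pos'])
for n in("scene","top"):
    im=cams.snapshot(n);cv2.imwrite(f"pics/{n}4.png",cv2.resize(im[110:290,140:380,::-1],None,fx=3,fy=3,interpolation=cv2.INTER_CUBIC))
E
```

```text
t: 9.3
ee_pos: [0.5476, -0.1103, 0.3722]
tool_rot: [-179.9, -0.4, -28.3]
wrist_force: [0.9, 0.2, -0.6]
grip_width: -0.0001
[ 0.54762087 -0.1102768   0.37223226]
```

View pics/scene4.png

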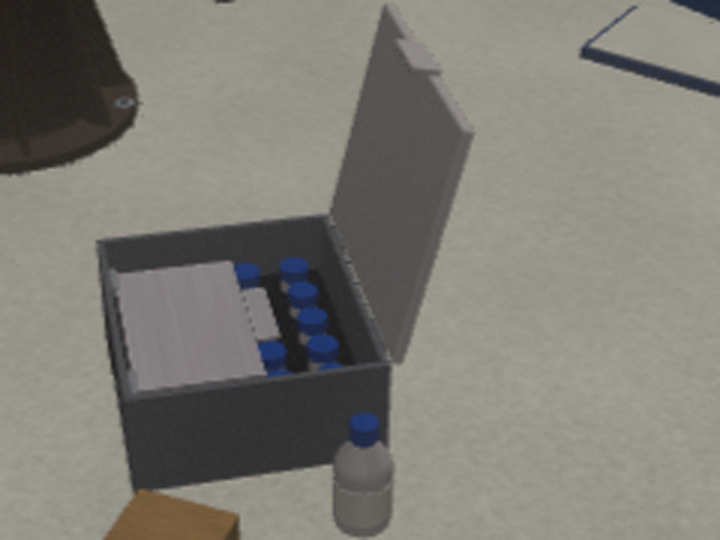

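View pics/top4.png

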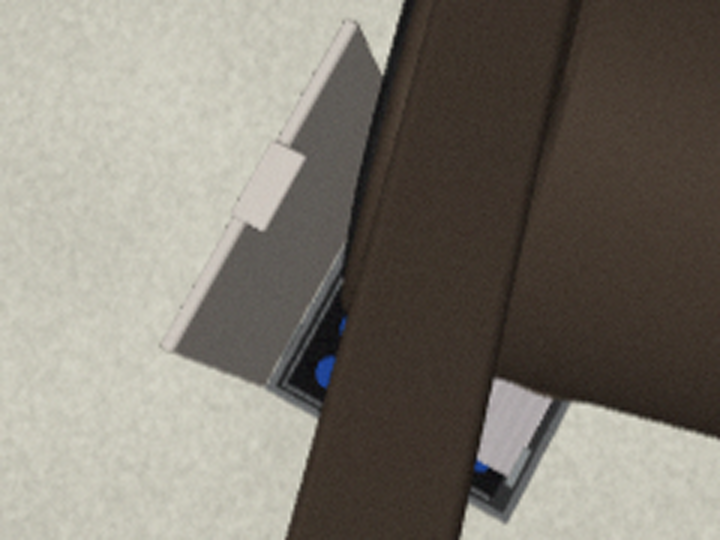

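The flap stays flat and the case hasn't moved; the cover top is clear of the hand. I'll go over it now.

```bash
python3 -m jog '[[[0,-50,0],[0,0,0],0],[[0,-52,0],[0,0,0],0],[[0,-52,0],[0,0,0],0],[[0,-51,0],[0,0,0],0],[[0,0,0],[0,0,0],0],[[0,0,40],[0,0,0],0],[[0,0,43],[0,0,0],0],[[0,0,0],[0,0,0],0]]'; python3 - <<'E'
from bench import cams,manip;import cv2,numpy as np
p=manip.state()['ee_pos'];print(p,manip.state()['qpos'].round(1))
d=p[:2]-[.5468,-.1089];print(d@[.880,-.4745],d@[.4745,.880])
for n in("scene","top"):
    im=cams.snapshot(n);cv2.imwrite(f"pics/{n}5.png",cv2.resize(im[80:290,140:380,::-1],None,fx=2.8,fy=2.8,interpolation=cv2.INTER_CUBIC))
E
```

```text
t: 10.4
ee_pos: [0.6407, 0.0698, 0.2813]
tool_rot: [179.8, 0.4, -28.3]
wrist_force: [-1.5, 0.6, 0.6]
grip_width: 0.0002
[0.64071316 0.06981358 0.28125163] [  3.5  26.   90.2  -0.   64.2 121.9]
-0.0021560155017859434 0.20182974076899785
```

View pics/scene5.png

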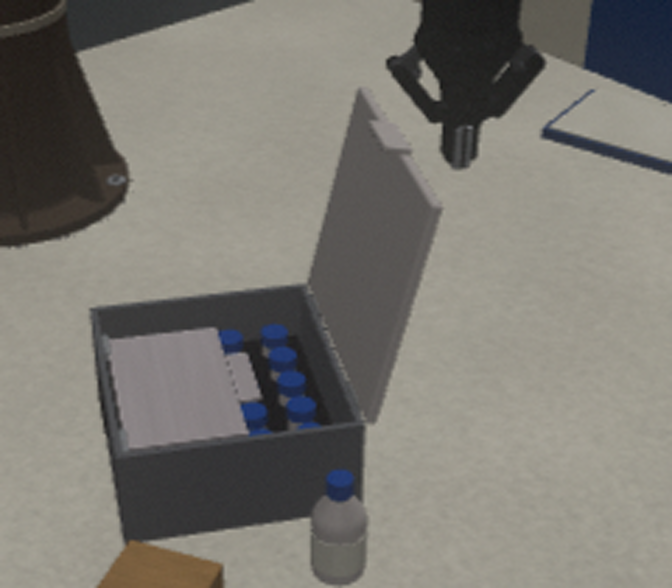

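```bash
python3 -m jog '[[[0,12,0],[0,0,0],0],[[0,10,0],[0,0,0],0],[[0,0,0],[0,0,0],0]]'; python3 - <<'E'
import numpy as np
from geo import cov
prev=None
for a in [1.57,1.52]+list(np.arange(1.45,-.01,-.1)):
    p=cov(0,.175,.01,a); q=np.array([p[1]+.0145,p[2]+.025])*1000
    print(round(a,2),q.round(1),None if prev is None else (q-prev).round(1));prev=q
from bench import manip
s=manip.state();d=s['ee_pos'][:2]-[.5468,-.1089];print(s['ee_pos'],d@[.880,-.4745],d@[.4745,.880])
E
```

```text
t: 10.88
ee_pos: [0.6327, 0.0502, 0.2862]
tool_rot: [-180.0, -0.1, -28.4]
wrist_force: [-0.5, -0.3, 0.2]
grip_width: -0.0002
1.57 [124.4 290. ] None
1.52 [115.6 290.3] [-8.8  0.3]
1.45 [103.3 289.9] [-12.3  -0.4]
1.35 [ 85.9 287.9] [-17.4  -2. ]
1.25 [ 68.8 284.2] [-17.1  -3.7]
1.15 [ 52.1 278.8] [-16.7  -5.4]
1.05 [ 36.1 271.8] [-16.  -7.]
0.95 [ 20.8 263.2] [-15.3  -8.6]
0.85 [  6.5 253.1] [-14.3 -10.1]
0.75 [ -6.7 241.6] [-13.2 -11.5]
0.65 [-18.8 228.9] [-12.  -12.7]
0.55 [-29.5 215. ] [-10.7 -13.9]
0.45 [-38.7 200.1] [ -9.3 -14.9]
0.35 [-46.5 184.4] [ -7.7 -15.7]
0.25 [-52.6 168. ] [ -6.1 -16.4]
0.15 [-57. 151.] [ -4.5 -16.9]
0.05 [-59.8 133.7] [ -2.7 -17.3]
[0.63272749 0.0502101  0.28622494] 0.00011845165643523115 0.18078948401091316
```

```bash
python3 -m jog '[[[0,5,0],[0,0,0],0],[[0,5,0],[0,0,0],0],[[0,5,0],[0,0,0],0],[[0,6,0],[0,0,0],0],[[0,6,0],[0,0,0],0],[[0,6,0],[0,0,0],0],[[0,6,0],[0,0,0],0],[[0,6,0],[0,0,0],0],[[0,6,0],[0,0,0],0],[[0,6,0],[0,0,0],0]]'; python3 - <<'E'
from bench import cams,manip;import cv2,numpy as np
p=manip.state()['ee_pos']
d=p[:2]-[.5468,-.1089];print(d@[.880,-.4745],d@[.4745,.880])
for n in("scene",):
    im=cams.snapshot(n);cv2.imwrite(f"pics/{n}6.png",cv2.resize(im[80:290,140:380,::-1],None,fx=2.8,fy=2.8,interpolation=cv2.INTER_CUBIC))
E
```

```text
t: 12.12
ee_pos: [0.6056, 0.0006, 0.2852]
tool_rot: [180.0, 0.0, -28.3]
wrist_force: [1.1, 1.5, 1.7]
grip_width: 0.0
-0.0002197937556106394 0.1243116553837901
```

View pics/scene6.png

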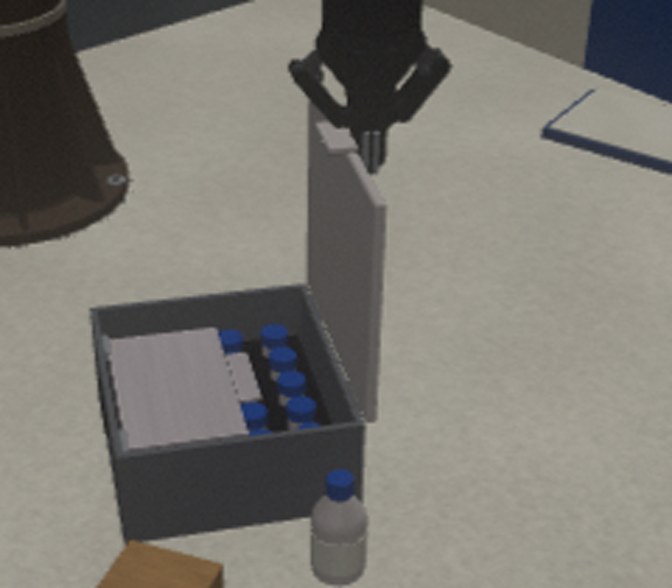

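The cover is near upright, the fingers are on its outer face just under the edge, and forces are small. I'll continue along the arc.

```bash
python3 -m jog '[[[0,7,0],[0,0,0],0],[[0,7,0],[0,0,0],0],[[0,7,0],[0,0,0],0],[[0,8,0],[0,0,0],0],[[0,8,1],[0,0,0],0],[[0,8,1],[0,0,0],0],[[0,8,1.5],[0,0,0],0],[[0,8,2],[0,0,0],0],[[0,8,2.5],[0,0,0],0]]'
```

```text
t: 13.3
ee_pos: [0.5728, -0.0602, 0.2771]
tool_rot: [180.0, 0.0, -28.3]
wrist_force: [0.0, 2.2, -0.6]
grip_width: -0.0
```

```bash
python3 -m jog '[[[0,8,3],[0,0,0],0],[[0,8,3],[0,0,0],0],[[0,8,4],[0,0,0],0],[[0,8,4.5],[0,0,0],0],[[0,7.5,4.5],[0,0,0],0],[[0,7,5],[0,0,0],0]]'; python3 - <<'E'
from bench import cams,manip;import cv2,numpy as np
p=manip.state()['ee_pos']
d=p[:2]-[.5468,-.1089];print(d@[.880,-.4745],d@[.4745,.880])
for n in("scene",):
    im=cams.snapshot(n);cv2.imwrite(f"pics/{n}7.png",cv2.resize(im[80:290,140:380,::-1],None,fx=2.8,fy=2.8,interpolation=cv2.INTER_CUBIC))
E
```

```text
t: 14.05
ee_pos: [0.5509, -0.1012, 0.253]
tool_rot: [-180.0, -0.0, -28.3]
wrist_force: [-0.3, 0.8, 2.2]
grip_width: 0.0
-5.230136157638281e-05 0.00876957289299713
```

View pics/scene7.png

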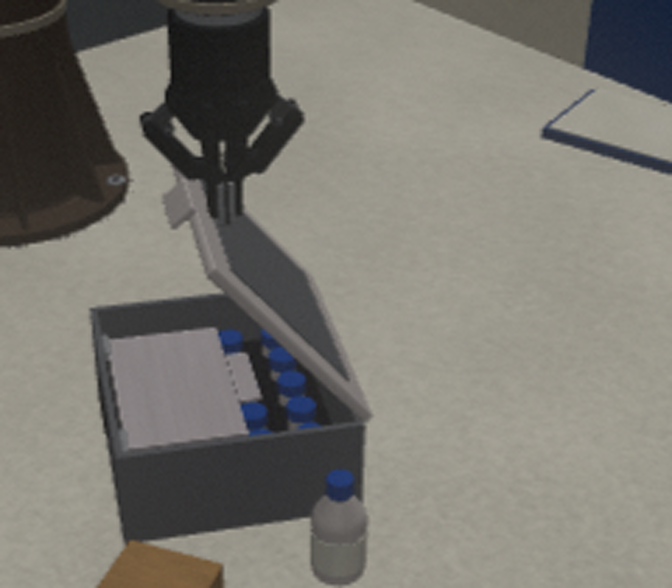

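The cover is at about 50° with the fingers on its outer panel near the free edge, so I'll keep following the arc.

```bash
python3 -m jog '[[[0,7,5.5],[0,0,0],0],[[0,6.5,5.5],[0,0,0],0],[[0,6.5,6],[0,0,0],0],[[0,6,6.3],[0,0,0],0],[[0,6,6.4],[0,0,0],0],[[0,5.3,7],[0,0,0],0],[[0,5.3,7],[0,0,0],0],[[0,4.6,7.4],[0,0,0],0],[[0,4.6,7.4],[0,0,0],0]]'
```

```text
t: 15.22
ee_pos: [0.5264, -0.1465, 0.1943]
tool_rot: [-180.0, 0.0, -28.3]
wrist_force: [1.8, 1.5, 0.8]
grip_width: -0.0002
```

```bash
python3 -m jog '[[[0,3.8,7.8],[0,0,0],0],[[0,3.8,7.8],[0,0,0],0],[[0,3,8],[0,0,0],0],[[0,3,8],[0,0,0],0],[[0,2.2,7],[0,0,0],0],[[0,1.5,6],[0,0,0],0],[[0,1.5,5],[0,0,0],0],[[0,0,0],[0,0,0],0]]'; python3 - <<'E'
from bench import cams,manip;import cv2,numpy as np
p=manip.state()['ee_pos']
d=p[:2]-[.5468,-.1089];print(d@[.880,-.4745],d@[.4745,.880])
for n in("scene",):
    im=cams.snapshot(n);cv2.imwrite(f"pics/{n}8.png",cv2.resize(im[80:290,140:380,::-1],None,fx=2.8,fy=2.8,interpolation=cv2.INTER_CUBIC))
E
```

```text
t: 16.23
ee_pos: [0.5174, -0.1629, 0.1449]
tool_rot: [180.0, 0.0, -28.3]
wrist_force: [-1.2, -0.5, -0.5]
grip_width: 0.0001
-0.0003063302507457337 -0.06144501039594508
```

View pics/scene8.png

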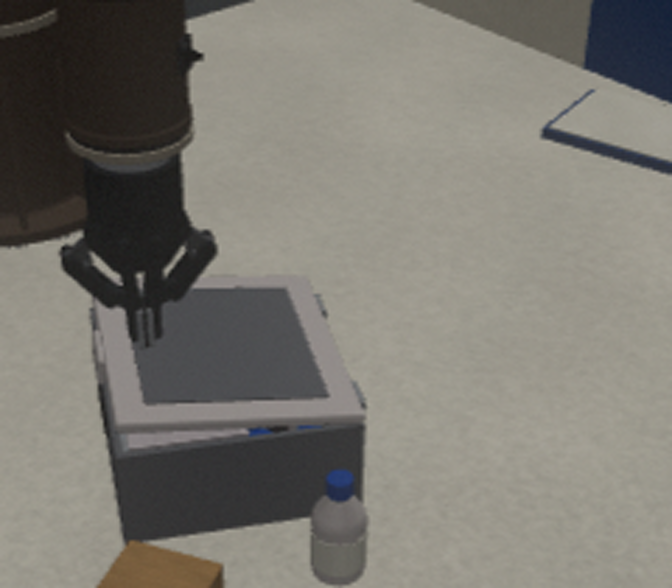

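Nearly shut (about 0.1 rad). I'll press down slowly, expecting the stop at TCP z ≈ 125 mm.

```bash
python3 -m jog '[[[0,0.5,4],[0,0,0],0],[[0,0,4],[0,0,0],0],[[0,0,3],[0,0,0],0],[[0,0,3],[0,0,0],0],[[0,0,2],[0,0,0],0],[[0,0,1],[0,0,0],0],[[0,0,0],[0,0,0],0]]'
```

```text
t: 17.15
ee_pos: [0.5173, -0.1632, 0.1281]
tool_rot: [-180.0, 0.0, -28.3]
wrist_force: [-0.1, -0.3, -0.6]
grip_width: 0.0001
```

```bash
python3 -m jog '[[[0,0,1],[0,0,0],0],[[0,0,1],[0,0,0],0],[[0,0,0],[0,0,0],0]]'
```

```text
t: 17.52
ee_pos: [0.5174, -0.1632, 0.1261]
tool_rot: [-180.0, 0.0, -28.3]
wrist_force: [0.4, 0.5, -0.2]
grip_width: 0.0003
```

```bash
python3 -m jog '[[[0,0,1],[0,0,0],0],[[0,0,0],[0,0,0],0]]'; python3 -m jog '[[[0,0,0.7],[0,0,0],0],[[0,0,0],[0,0,0],0]]'
```

```text
t: 17.77
ee_pos: [0.5174, -0.1632, 0.1251]
tool_rot: [-180.0, 0.0, -28.3]
wrist_force: [-0.1, 0.8, -0.1]
grip_width: -0.0
t: 18.02
ee_pos: [0.5174, -0.1632, 0.1249]
tool_rot: [-180.0, -0.0, -28.3]
wrist_force: [-2.2, 0.4, 10.5]
grip_width: -0.0002
```

```bash
python3 -m jog '[[[0,0,0.8],[0,0,0],0],[[0,0,0],[0,0,0],0]]'; python3 -m jog '[[[0,0,-5],[0,0,0],0],[[0,0,-20],[0,0,0],0],[[0,0,-45],[0,0,0],0],[[0,0,-50],[0,0,0],0],[[0,30,-40],[0,0,0],0],[[0,50,0],[0,0,0],0],[[0,50,0],[0,0,0],0],[[0,50,0],[0,0,0],0],[[0,0,0],[0,0,0],0]]'; python3 - <<'E'
from bench import cams,manip;import cv2
for n in("scene","top"):
    im=cams.snapshot(n);cv2.imwrite(f"pics/{n}9.png",cv2.resize(im[110:290,140:380,::-1],None,fx=3,fy=3,interpolation=cv2.INTER_CUBIC))
E
```

```text
t: 18.27
ee_pos: [0.5174, -0.1632, 0.1248]
tool_rot: [-180.0, -0.0, -28.3]
wrist_force: [-6.3, 1.7, 24.6]
grip_width: 0.0001
t: 19.4
ee_pos: [0.4305, -0.3242, 0.2837]
tool_rot: [180.0, -0.0, -28.5]
wrist_force: [0.6, 0.7, 0.6]
grip_width: -0.0002
```

View pics/scene9.png

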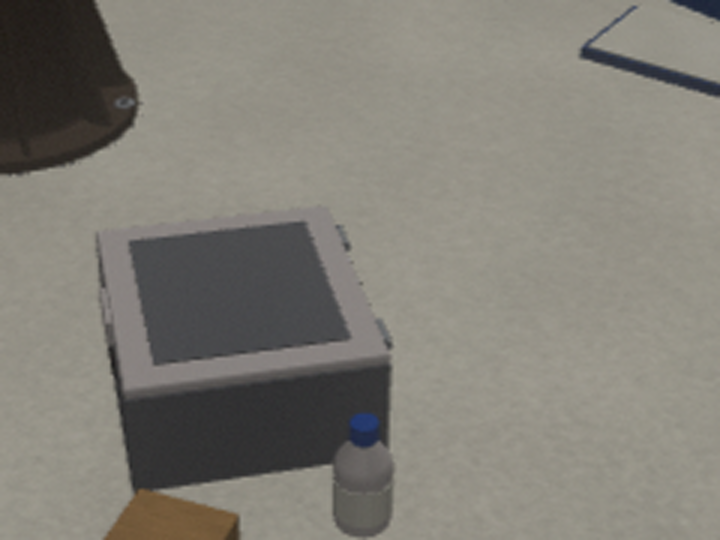

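View pics/top9.png

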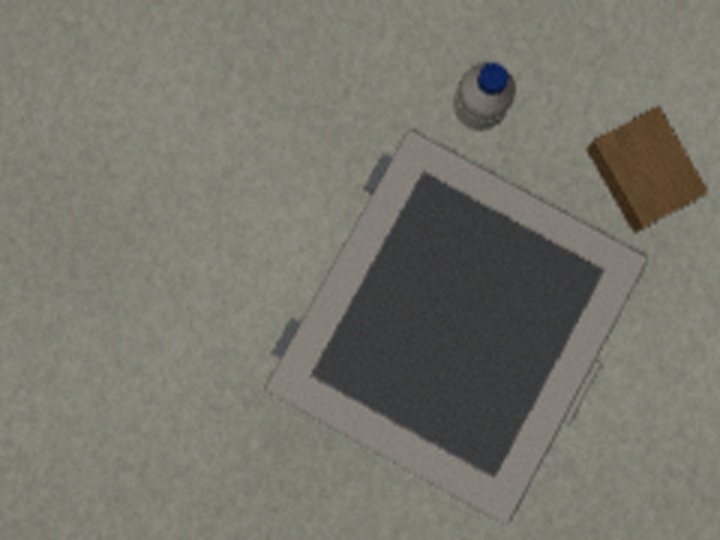

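The cover lies flush with no gap at the rim. The bottle (490,95) and carton (648,170) are unmoved, and the hand is out of view and touching nothing.

```bash
python3 -m jog '[[[0,0,0],[0,0,0],0],[[0,0,0],[0,0,0],0]]'; python3 -c "
from bench import manip;print(manip.sign_off())"
```

```text
t: 19.75
ee_pos: [0.4324, -0.3209, 0.2837]
tool_rot: [-180.0, 0.0, -28.2]
wrist_force: [-0.4, 0.4, 0.5]
grip_width: -0.0001
the job is handed in; nothing more can be done
None
```

The case is ready for storage: the flap is down flat over the vials, the cover is shut over it, and I handed the job in at about 19.8 s.

- **Flap:** I folded it with closed fingertips, at about 1.6 N while it moved. It stopped with the fingertips at z = 74 mm, as the geometry predicts, and I pressed it there with about 11 N. It was still flat after the hand lifted.
- **Cover:** I then swung it over along its arc with no more than about 3 N at each reading. It stopped with the fingertips at z = 100 mm, and I pressed it there with about 25 N.
- **Last checks:** The final scene and top pictures show the cover flush on the rim. The case, bottle and carton stand where they were. The hand is clear at about 0.28 m height, with no more than about 0.5 N on the wrist.
- **Not checked or disagreeing:** The jar was outside the final picture crops, so I did not look at it again; the hand passed well above it. My fit of the case from the scene camera disagreed with the top camera by about 2 to 4 pixels. That is roughly the calibration error, and it did no harm.

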